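Tip the polar bears into the curing bin and hold the cure key turned

ROBOT

A 6-joint arm with a two-finger parallel gripper is mounted at the origin on the work surface. World frame = base frame: x ahead of the robot, y to its left, z up, the work surface at z = 0. Lengths are in m, angles in rad, forces in N, time in s.
With the tool pointing down it reaches from about 0.225 to 0.875 m from the base axis. Payload 3.4 kg.
Tool frame: the origin (TCP) lies midway between the tips of the shut fingers; the grasp point (between the pads) lies 19 mm behind it (manip.grip_point_offset is the distance from the TCP to the grasp point, in m); z points along the fingers, y is the line along which they close (so a half turn about z gives the same grasp; the last joint's range is limited). The gripper opens to 85 mm and grips with 20 to 120 N. Pads are 22 mm wide; open, the fingers measure 114 mm over their backs; the gripper's body (76 mm by 85 mm) begins 54 mm behind the grasp point. The pads swing forward as they close: fully open they stand 13 mm farther back than shut.
Start: joints at [-1.24, 0.276, 1.505, -0, 1.361, -0.121], TCP at [0.251, -0.517, 0.231] pointing down, gripper open.
Joint ranges: [-2.89, 2.89], [-0.75, 2.08], [0.22, 2.7], [-1.18, 4.32], [0.11, 2.71], [-2.7, 2.7]. Speed limits (rad/s): [2.57, 2.57, 3.14, 3.14, 3.14, 3.14].

INTERFACE

Orientations are given as a unit quaternion [w, x, y, z].
In Python, from rig import manip gives the robot as it stands.
- The arm moves only by the shell command python3 -m handwheel 'ROWS' [FORCE]. ROWS is JSON, a list of rows, each an object with "translation": the shift along the tool's x, y, z in m, a list of three; "angular": the turn, a rotation vector about the tool's x, y, z in degrees, a list of three; "hand": the closure, from 0 (fully open) to 1 (shut). A call has 1 to 10 rows; each row shifts and turns the commanded pose from where the row before left it, along the tool's axes as they then stand; what a row does not reach is not made up. A row lasts 1/12 s, in which the tool goes at most 41.7 mm and 7.16 degrees, less where a joint would pass 70% of its speed; a pose out of reach is approached as far as the arm can. A call with a gripper value outside its range is refused whole. The fingers move at their own pace and stop on an object; FORCE is the grip in N (left out, the last holds). Time passes only in rows, so rows that do not move let the fingers close. It gives the time, the measured TCP pose, the force, the opening and the grip force at its end, in the units of the state.
- manip.get_state(): the state, without advancing time (a new reading comes with each control period).
- manip.get_image(name): name is "side" or "top" or "wrist"; returns the picture (420x560x3 uint8, red, green, blue); there is no depth.
- manip.camera_info(name): a dict with "camera_matrix" (3x3 intrinsics, pixels), "eye" and "orientation" of the camera in the world; the wrist camera has in their place "tool_from_camera" (4x4, takes a point from camera to tool coordinates, whose origin is the TCP and whose axes are the flange's). Camera axes: x right, y down, z forward; pixel columns grow to the right and rows downward; lengths in m; the calibration is good to about 2 mm. A picture is of the moment at which its call begins: read the wrist's pose just before it. camera_info takes no time and is no camera call.
- manip.sign_off(): hands the job in; it is judged then, once.
The state is a dict: "clock": time; "qpos": joint angles; "qd": joint speeds; "effort": joint torques, N m; "position": TCP position; "ee_rot": TCP orientation; "contact_force": force on the tool from outside, world axes, zero at the start; "moment": the same for the moment, N m; "width": finger opening in m; "gripper_force": force on a finger pad.
Only numpy, scipy, OpenCV 4.12 (cv2) and the standard library are available. Lean on these libraries where they do the work, as an engineer would, in place of code of your own. Each camera call takes 0.05 s, during which the arm holds its last target. There are 200 camera calls.

TASK

The three freshly cast resin polar bears are still tacky, so do not touch them with the gripper: lift the loading tray by its bar handle and tip it until all three bears have slid into the curing bin, then leave the tray, up or down. Then take the brass key from its wooden stand, push it into the slot on top of the key switch box, working it past the sticky pins until its collar sits on the cover, and turn it a quarter turn clockwise (seen from above). The switch springs back, so finish while still gripping the key and holding it turned; leave everything else on the shelf where it stands.

Things in the scene. Friction and masses are not known exactly. Their poses are not given: they have to be found in the camera images.
- station: Curing station, fixed: grey open-topped bin, 130 (x) x 160 (y) mm outside, 5 mm walls, rim 85 mm high, a 132 mm high white lamp hood on its far (+x) side, a steel loading tray hinged along its near (-x) side. Origin: centre of the bin's underside on the work surface; z up, the tray reaches to its -x.
- tray_hinge (a point): Point on the tray's hinge axis, middle of its length, 98 mm above the work surface; the axis is the station's y. Axes as the station's.
- tray_bar (a point): Middle of the tray's round bar handle, 10 mm thick, parallel to the hinge axis and 188 mm from it (4 mm above it when level); 102 mm above the work surface at the start. The bar is free for 86 mm between its two side rods, with a 43 mm gap to the tray's end wall. Its frame turns with the tray.
- tray (a joint): Tray angle about the hinge, rad: 0 level (start), grows as the bar is lifted, stop at 1.15. Stiff: lifting takes about 5 N at the bar and the empty tray stays where it is left. Tray 155 x 150 mm, 18 mm side walls, open at the bin end; bears slide off at 0.5 to 0.8 rad. The bar can turn between the fingers: the gripper may keep pointing down.
- bear0: White resin polar bear 0, 63 mm long, 26 mm wide, 47 mm tall, 60 g, standing on the tray at the start. Origin: centre of its footprint; z up, its head to its -x. Tacky: not to be touched by the gripper.
- bear1: White resin polar bear 1, 63 mm long, 26 mm wide, 47 mm tall, 60 g, standing on the tray at the start. Origin: centre of its footprint; z up, its head to its -x. Tacky: not to be touched by the gripper.
- bear2: White resin polar bear 2, 63 mm long, 26 mm wide, 47 mm tall, 60 g, standing on the tray at the start. Origin: centre of its footprint; z up, its head to its -x. Tacky: not to be touched by the gripper.
- key: Brass key, 80 g, upright in its stand. Origin: centre of the collar's underside; z up. Above: collar 24 mm across, 5 mm high, then a flat grip plate 30 (x) x 10 (y) mm up to 39 mm above the origin. Below: round neck 6 mm thick, 9 mm long, then the bit, 18 (x) x 6 (y) mm, with a V-shaped foot ending 23 mm below the origin. The same after half a turn about z.
- keystand: Wooden stand, fixed, 80 x 80 x 40 mm, with a slot in its top that the key stands in, its collar on the top. Origin: centre of the underside; the slot runs along x. It and the switch box may change places.
- keyway (a point): Middle of the slot in the top of the key switch box (fixed, grey, 100 x 100 x 80 mm), 80 mm above the work surface; z up, x along the slot. Slot 20 x 8 mm, 1.5 mm chamfer. Fully in, the key's collar rests on the cover, its origin at this point; only then can it turn. Two pairs of sticky pins, met some 9 and 4 mm before home, resist with 6 to 15 N; small turns to and fro while pushing ease it.
- cylinder (a joint): Angle of the lock cylinder under the cover, rad: 0 at rest (slot in line with the cover's), grows clockwise seen from above, stop at 1.57. A spring (0.02 to 0.08 N m) turns it back when let go. The key has about 0.1 rad of play in it.
- house: Ceramic gingerbread house, 72 x 85 x 93 mm, loose bystander. Origin: centre of the underside.
- horse: Brass carousel horse on a 60 mm disc, 106 mm tall, loose bystander. Origin: centre of the underside.
- globe_base: Walnut globe base, 90 mm across, 35 mm tall, loose bystander. Origin: centre of the underside.
- glue: Glue jar, 50 mm across, 75 mm tall, loose bystander. Origin: centre of the underside.
- driver: Screwdriver lying flat along its x, loose bystander. Origin: centre of the underside.
Mind the look-alikes: they are no part of the job. There is more than one size of the key; the one meant has the size given above.

How it is judged:
By the outcome, as a careful person would: the job done as asked, in the order asked, and still so for the second after the job is handed in, while the arm keeps its last pose, push and grip.
It also fails if it takes over 67 s, if anything falls off the work surface, if the arm or the gripper's body presses on something with over 40 N, if the wrist force passes 120 N, or if a joint passes its speed limit or range.

## Working session

There is one attempt and no reset: what is moved stays moved. The work goes in short steps, Python scripts to look and compute and a shell command to move; the robot and the scene stay as the last step left them, time stands still between calls to the robot, and variables do not carry over. Pictures are saved under pics/ and viewed, at most 10 in all, crops included, and the job is handed in when it is done.

```bash
mkdir -p pics; ls
python3 - <<'E'
from rig import manip
import cv2,json
for n in("top","side"):
    cv2.imwrite(f"pics/{n}0.png",manip.get_image(n)[:,:,::-1])
    print(n,manip.camera_info(n))
print(manip.camera_info("wrist"))
print(manip.get_state(), manip.grip_point_offset)
E
```

```text
pics
top {'camera_matrix': array([[421.73883222,   0.        , 279.04708416],
       [  0.        , 421.73883222, 211.46889862],
       [  0.        ,   0.        ,   1.        ]]), 'eye': array([ 0.37700819, -0.03402411,  1.06457368]), 'orientation': array([-0.06262736,  0.70574011, -0.70452409,  0.04067574])}
side {'camera_matrix': array([[408.09283608,   0.        , 278.12197596],
       [  0.        , 408.09283608, 210.74246544],
       [  0.        ,   0.        ,   1.        ]]), 'eye': array([ 0.36392561, -0.63015094,  0.63510194]), 'orientation': array([-0.41706357,  0.89815256, -0.12097428,  0.06888534])}
{'camera_matrix': array([[290.40834749,   0.        , 276.09038569],
       [  0.        , 290.40834749, 207.53099505],
       [  0.        ,   0.        ,   1.        ]]), 'tool_from_camera': array([[-3.21421621e-04, -9.56719533e-01, -2.91011393e-01,
         7.44101029e-02],
       [ 9.99999301e-01, -6.38570549e-04,  9.94846001e-04,
        -5.24545883e-04],
       [-1.13761991e-03, -2.91010870e-01,  9.56719070e-01,
        -1.43747842e-01],
       [ 0.00000000e+00,  0.00000000e+00,  0.00000000e+00,
         1.00000000e+00]])}
{'clock': 0.1, 'qpos': array([-1.24000717e+00,  2.76533817e-01,  1.50597968e+00, -1.83801581e-05,
        1.36071219e+00, -1.21000221e-01]), 'qd': array([-8.29681498e-04, -6.03806071e-04, -3.38115053e-03,  5.54234825e-04,
       -2.04301159e-05,  3.62980363e-04]), 'effort': array([ 1.45869770e-03, -4.17700410e+01, -2.46404654e+01, -1.56608808e-04,
        5.82120076e-03,  1.71531372e-05]), 'position': array([ 0.25086932, -0.51687422,  0.23053574]), 'ee_rot': array([-8.11087131e-04,  9.74593350e-01,  2.23980210e-01, -9.44280857e-05]), 'contact_force': array([-0.44104332, -0.1677168 ,  0.35899989]), 'moment': array([-0.00964552, -0.01907905, -0.00136419]), 'gripper_force': 0.0, 'width': 0.08613212032069664} 0.0187
```

View pics/top0.png

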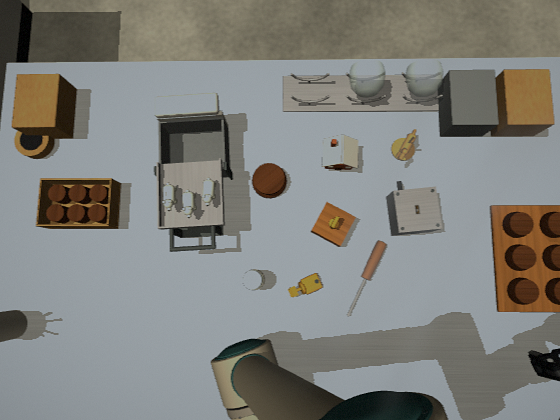

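View pics/side0.png

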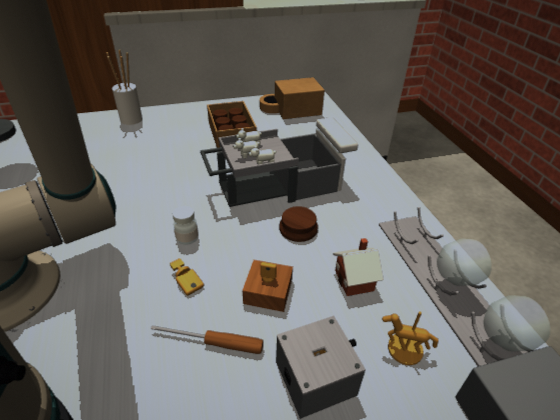

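The top view shows the tray at (193,193) with its bar at about (192,248), the bin behind it at (193,140), and the bears at (169,190), (189,203) and (208,190). The wooden stand with an upright key is at (336,222) and the switch box is at (415,210) with its slot at (417,209). Candidates for the key are the upright one in the stand at (336,222) and a yellow key lying loose at (306,285). The task says the key stands in its stand, so I choose the upright one. Next I make close crops to check that and measure.

```bash
cat > h.py <<'E'
import numpy as np,cv2
from scipy.spatial.transform import Rotation as R
from rig import manip
def q2R(q): return R.from_quat(np.roll(q,-1)).as_matrix()
def cam(n,st=None):
    i=manip.camera_info(n)
    if n!="wrist": return i["camera_matrix"],q2R(i["orientation"]),np.array(i["eye"])
    st=st or manip.get_state(); T=np.array(i["tool_from_camera"]);A=q2R(st["ee_rot"])
    return i["camera_matrix"],A@T[:3,:3],A@T[:3,3]+st["position"]
def ray(c,u,v):
    d=c[1]@np.linalg.solve(c[0],[u,v,1.]);return c[2],d
def onz(c,u,v,z):
    o,d=ray(c,u,v);return o+d*(z-o[2])/d[2]
def proj(c,p):
    x=c[0]@(c[1].T@(np.array(p)-c[2]));return x[:2]/x[2]
E
python3 - <<'E'
from h import *
t=cv2.imread("pics/top0.png");s=cv2.imread("pics/side0.png")
c=cam("top")
a=cv2.resize(t[90:260,145:245],None,fx=3.5,fy=3.5,interpolation=2)
b=cv2.resize(t[175:300,285:445],None,fx=2.8,fy=2.8,interpolation=2)
W=np.zeros((595,800,3),np.uint8);W[:a.shape[0],:350]=a[:595];W[:350,352:800]=b[:,:448]
d=cv2.resize(s[250:310,235:300],None,fx=3.7,fy=3.7,interpolation=2);W[352:352+d.shape[0],352:352+d.shape[1]]=d
cv2.imwrite("pics/crop.png",W)
for n,u,v,z in[("bar",192,248,.102),("keytop",336,222,.075),("slot",417,209,.08),("loosekey",306,285,.01)]:print(n,onz(c,u,v,z))
E
```

```text
bar [0.43421511 0.19564583 0.102     ]
keytop [ 0.49763737 -0.13716748  0.075     ]
slot [ 0.52769357 -0.32588768  0.08      ]
loosekey [ 0.34942625 -0.06795668  0.01      ]
```

View pics/crop.png

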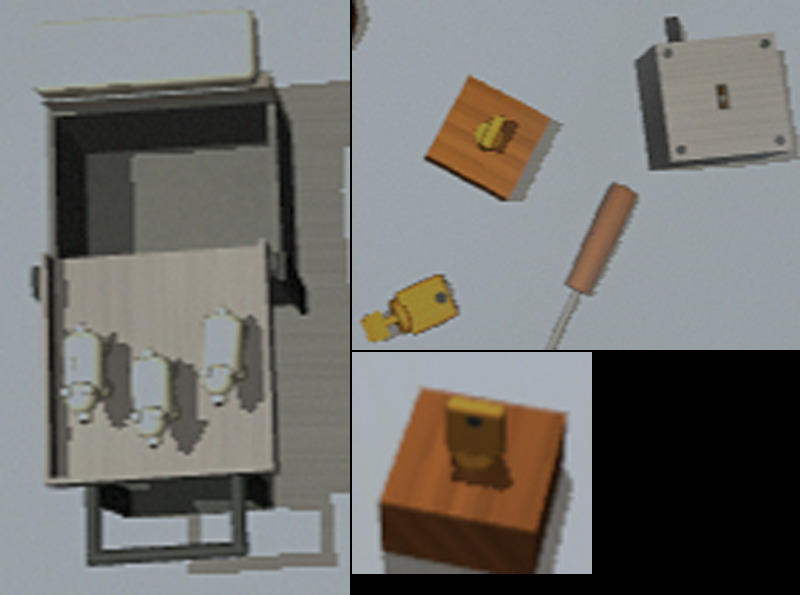

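The crop shows the upright key in the stand: a 30 mm flat plate with a round collar below it. The loose yellow key at (306,285) lies flat and is clearly larger, so it is the decoy. In full-image pixels the bar runs from (170.7,250) to (214.7,247.7). The box slot at (417.5,209) runs almost along world x.

```bash
python3 - <<'E'
from h import *
c=cam("top")
e=[onz(c,170.9,249.9,.102),onz(c,214.4,247.6,.102)];print("bar ends",e,"mid",sum(e)/2)
h=[onz(c,145+44/3.5,90+258/3.5,.116),onz(c,145+266/3.5,90+243/3.5,.116)];print("hinge-end wall tops",h)
d=e[0]-e[1];print("bar dir deg",np.degrees(np.arctan2(d[1],d[0])))
P=lambda u,v,z:onz(c,285+(u-352)/2.8,175+v/2.8,z)
k=[P(*x,.04)for x in[(470,77),(549,122),(506,200),(426,157)]];print("stand c",sum(k)/4)
for a,b in((0,1),(1,2),(2,3),(3,0)):v=k[b]-k[a];print(np.degrees(np.arctan2(v[1],v[0])),np.linalg.norm(v))
b=[P(*x,.08)for x in[(655,47),(768,34),(790,156),(668,170)]];print("box c",sum(b)/4)
for a,q in((0,1),(1,2),(2,3),(3,0)):v=b[q]-b[a];print(np.degrees(np.arctan2(v[1],v[0])),np.linalg.norm(v))
print("slot",P(723,96,.08),P(722,84,.08),P(724,108,.08))
E
M="python3 -m handwheel"
$M '[{"translation":[0.0238,-0.0281,0],"angular":[0,0,0],"hand":0.6},{"translation":[0.0238,-0.0281,0],"angular":[0,0,0],"hand":0.6},{"translation":[0.0238,-0.0281,0],"angular":[0,0,0],"hand":0.6},{"translation":[0.0238,-0.0281,0],"angular":[0,0,0],"hand":0.6},{"translation":[0.0238,-0.0281,0],"angular":[0,0,0],"hand":0.6},{"translation":[0.0238,-0.0281,0],"angular":[0,0,0],"hand":0.6},{"translation":[0.0238,-0.0281,0],"angular":[0,0,0],"hand":0.6},{"translation":[0.0238,-0.0281,0],"angular":[0,0,0],"hand":0.6},{"translation":[0.0238,-0.0281,0],"angular":[0,0,0],"hand":0.6},{"translation":[0.0238,-0.0281,0],"angular":[0,0,0],"hand":0.6}]' 60
$M '[{"translation":[0.0238,-0.0281,0],"angular":[0,0,0],"hand":0.6},{"translation":[0.0238,-0.0281,0],"angular":[0,0,0],"hand":0.6},{"translation":[0.0238,-0.0281,0],"angular":[0,0,0],"hand":0.6},{"translation":[0.0238,-0.0281,0],"angular":[0,0,0],"hand":0.6},{"translation":[0.0238,-0.0281,0],"angular":[0,0,0],"hand":0.6},{"translation":[0.0238,-0.0281,0],"angular":[0,0,0],"hand":0.6},{"translation":[0.0238,-0.0281,0],"angular":[0,0,0],"hand":0.6},{"translation":[0.0238,-0.0281,0],"angular":[0,0,0],"hand":0.6},{"translation":[0.0238,-0.0281,0],"angular":[0,0,0],"hand":0.6},{"translation":[0.0238,-0.0281,0],"angular":[0,0,0],"hand":0.6}]'
```

```text
bar ends [array([0.42975797, 0.24426807, 0.102     ]), array([0.43523964, 0.14402476, 0.102     ])] mid [0.4324988  0.19414642 0.102     ]
hinge-end wall tops [array([0.62957773, 0.27996284, 0.116     ]), array([0.63920663, 0.13141395, 0.116     ])]
bar dir deg 93.13002263416642
stand c [ 0.49564119 -0.13455895  0.04      ]
-120.32073890579018 0.07883056054921027
150.48051665292792 0.07799550527744945
61.54926257534823 0.07807030488495607
-28.97457431244561 0.08055769372736502
box c [ 0.52256229 -0.32445914  0.08      ]
-83.41152480431464 0.09526696228424662
-172.81441731751124 0.10378580732687753
96.65686332907585 0.10126161880138092
3.881238435704852 0.10401712879508401
slot [ 0.52701673 -0.32701656  0.08      ] [ 0.53717135 -0.32662894  0.08      ] [ 0.51689273 -0.32740302  0.08      ]
clock: 0.93
position: [0.3422, -0.1588, 0.2311]
ee_rot: [-0.0, 0.975, 0.224, 0.0]
contact_force: [0.5, 0.8, 0.1]
width: 0.0345
gripper_force: 0.0
clock: 1.77
position: [0.4336, 0.198, 0.231]
ee_rot: [0.0, 0.975, 0.224, -0.0]
contact_force: [1.3, -0.5, -0.7]
width: 0.0346
gripper_force: 0.0
```

```bash
M="python3 -m handwheel"
$M '[{"translation":[0,0,0],"angular":[0,0,-6.75],"hand":0.6},{"translation":[0,0,0],"angular":[0,0,-6.75],"hand":0.6},{"translation":[0,0,0],"angular":[0,0,-6.75],"hand":0.6},{"translation":[0,0,0],"angular":[0,0,-6.75],"hand":0.6},{"translation":[0,0,0],"angular":[0,0,-6.75],"hand":0.6},{"translation":[0,0,0],"angular":[0,0,-6.75],"hand":0.6},{"translation":[0,0,0],"angular":[0,0,-6.75],"hand":0.6},{"translation":[0,0,0],"angular":[0,0,-6.75],"hand":0.6},{"translation":[0,0,0],"angular":[0,0,-6.75],"hand":0.6},{"translation":[0,0,0],"angular":[0,0,-6.75],"hand":0.6}]'
$M '[{"translation":[0,0,0],"angular":[0,0,0],"hand":0.6},{"translation":[0,0,0],"angular":[0,0,0],"hand":0.6}]'
python3 - <<'E'
from h import *
st=manip.get_state();cv2.imwrite("pics/w1.png",manip.get_image("wrist")[:,:,::-1])
c=cam("wrist",st);np.savez("w1.npz",a=c[0],b=c[1],c=c[2])
print(proj(c,[.4325,.194,.102]),proj(c,[.4298,.244,.102]),proj(c,[.4352,.144,.102]))
E
```

```text
clock: 2.6
position: [0.4336, 0.196, 0.2308]
ee_rot: [-0.0, 0.684, 0.73, -0.0]
contact_force: [0.4, 0.4, -0.2]
width: 0.0338
gripper_force: 0.0
clock: 2.77
position: [0.4337, 0.196, 0.231]
ee_rot: [-0.0, 0.687, 0.727, -0.0]
contact_force: [-0.2, 0.1, 0.7]
width: 0.0338
gripper_force: 0.0
[274.76754262 201.0330471 ] [274.79497634 148.90729231] [274.74280823 248.02991067]
```

View pics/w1.png

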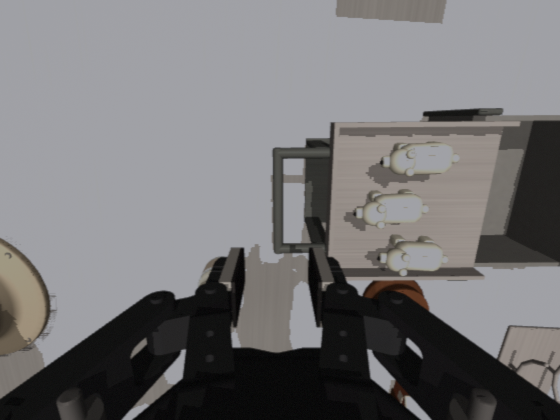

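The wrist view shows the bar at column 279, rows 150 to 250, about 4 px right of the prediction, so its true x is about 0.436. The bears stand well to its right at (418,158), (393,208) and (413,256). I shift 2.5 mm, lower and grip.

```bash
M="python3 -m handwheel"
$M '[{"translation":[0,0.0025,0.030],"angular":[0,0,0],"hand":0.7},{"translation":[0,0,0.030],"angular":[0,0,0],"hand":0.7},{"translation":[0,0,0.030],"angular":[0,0,0],"hand":0.7},{"translation":[0,0,0.030],"angular":[0,0,0],"hand":0.7},{"translation":[0,0,0.028],"angular":[0,0,0],"hand":0.7},{"translation":[0,0,0],"angular":[0,0,0],"hand":0.7},{"translation":[0,0,0],"angular":[0,0,0],"hand":1},{"translation":[0,0,0],"angular":[0,0,0],"hand":1},{"translation":[0,0,0],"angular":[0,0,0],"hand":1},{"translation":[0,0,0],"angular":[0,0,0],"hand":1}]' 30
```

```text
clock: 3.65
position: [0.4351, 0.1961, 0.0839]
ee_rot: [-0.001, 0.686, 0.728, -0.001]
contact_force: [-5.0, -0.8, -2.1]
width: 0.0089
gripper_force: 29.3
```

Bar gripped. Lift along the arc.

```bash
M="python3 -m handwheel"
$M '[{"translation":[0,0.0009,-0.0148],"angular":[0,0,0],"hand":1},{"translation":[0,0.0021,-0.0149],"angular":[0,0,0],"hand":1},{"translation":[0,0.0033,-0.0147],"angular":[0,0,0],"hand":1},{"translation":[0,0.0044,-0.0144],"angular":[0,0,0],"hand":1},{"translation":[0,0.0056,-0.0140],"angular":[0,0,0],"hand":1}]'
$M '[{"translation":[0,0.0067,-0.0135],"angular":[0,0,0],"hand":1},{"translation":[0,0.0077,-0.0129],"angular":[0,0,0],"hand":1},{"translation":[0,0.0087,-0.0122],"angular":[0,0,0],"hand":1},{"translation":[0,0,0],"angular":[0,0,0],"hand":1}]'
$M '[{"translation":[0,0.0097,-0.0115],"angular":[0,0,0],"hand":1},{"translation":[0,0.0106,-0.0107],"angular":[0,0,0],"hand":1},{"translation":[0,0.0114,-0.0098],"angular":[0,0,0],"hand":1},{"translation":[0,0,0],"angular":[0,0,0],"hand":1},{"translation":[0,0,0],"angular":[0,0,0],"hand":1},{"translation":[0,0,0],"angular":[0,0,0],"hand":1},{"translation":[0,0,0],"angular":[0,0,0],"hand":1},{"translation":[0,0,0],"angular":[0,0,0],"hand":1}]'
python3 - <<'E'
from h import *
a=manip.get_image("top")[60:300,120:330,::-1];b=manip.get_image("side")[90:230,180:380,::-1]
W=np.zeros((480,800,3),np.uint8);W[:,:420]=cv2.resize(a,(420,480));W[:266,420:]=cv2.resize(b,(380,266))
cv2.imwrite("pics/lift.png",W)
E
```

```text
clock: 4.07
position: [0.4512, 0.1971, 0.1572]
ee_rot: [-0.001, 0.686, 0.728, -0.001]
contact_force: [-3.7, -0.7, -5.6]
width: 0.0089
gripper_force: 29.2
clock: 4.4
position: [0.4754, 0.1986, 0.1983]
ee_rot: [-0.0, 0.686, 0.728, 0.0]
contact_force: [-8.5, -1.4, 7.8]
width: 0.0088
gripper_force: 30.2
clock: 5.07
position: [0.5066, 0.2006, 0.2307]
ee_rot: [0.0, 0.686, 0.728, 0.001]
contact_force: [-7.9, -0.7, 10.0]
width: 0.0088
gripper_force: 31.1
```

View pics/lift.png

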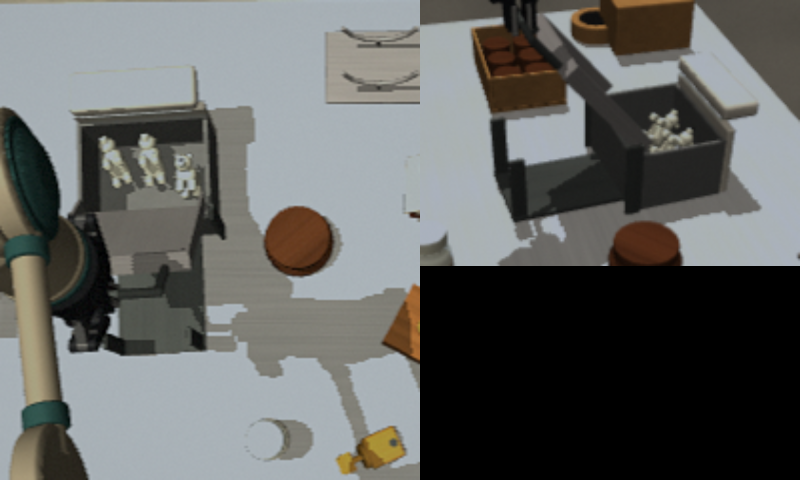

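All three bears lie in the bin, at crop pixels (115,160), (150,158) and (186,175), and the tray is empty. I release the bar, rise and travel to above the key, turning the tool toward its plate.

```bash
M="python3 -m handwheel"
$M '[{"translation":[0,0,0],"angular":[0,0,0],"hand":0.7},{"translation":[0,0,0],"angular":[0,0,0],"hand":0.7},{"translation":[0,0,0],"angular":[0,0,0],"hand":0.7},{"translation":[0,0,-0.02],"angular":[0,0,0],"hand":0.7},{"translation":[0,0,-0.02],"angular":[0,0,0],"hand":0.7},{"translation":[0,0,-0.02],"angular":[0,0,0],"hand":0.6}]'
$M '[{"translation":[-0.0334,-0.003,0.007],"angular":[0,0,0],"hand":0.6},{"translation":[-0.0334,-0.003,0.007],"angular":[0,0,0],"hand":0.6},{"translation":[-0.0334,-0.003,0.007],"angular":[0,0,0],"hand":0.6},{"translation":[-0.0334,-0.003,0.007],"angular":[0,0,0],"hand":0.6},{"translation":[-0.0334,-0.003,0.007],"angular":[0,0,0],"hand":0.6},{"translation":[-0.0334,-0.003,0.007],"angular":[0,0,0],"hand":0.6},{"translation":[-0.0334,-0.003,0.007],"angular":[0,0,0],"hand":0.6},{"translation":[-0.0334,-0.003,0.007],"angular":[0,0,0],"hand":0.6},{"translation":[-0.0334,-0.003,0.007],"angular":[0,0,0],"hand":0.6},{"translation":[-0.0334,-0.003,0.007],"angular":[0,0,0],"hand":0.6}]'
$M '[{"translation":[0,0,0],"angular":[0,0,-7],"hand":0.6},{"translation":[0,0,0],"angular":[0,0,-7],"hand":0.6},{"translation":[0,0,0],"angular":[0,0,-7],"hand":0.6},{"translation":[0,0,0],"angular":[0,0,-7],"hand":0.6},{"translation":[0,0,0],"angular":[0,0,-7],"hand":0.6},{"translation":[0,0,0],"angular":[0,0,-7],"hand":0.6},{"translation":[0,0,0],"angular":[0,0,-7],"hand":0.6},{"translation":[0,0,0],"angular":[0,0,-7],"hand":0.6},{"translation":[0,0,0],"angular":[0,0,-1.4],"hand":0.6},{"translation":[0,0,0],"angular":[0,0,0],"hand":0.6}]'
python3 - <<'E'
from h import *
st=manip.get_state();cv2.imwrite("pics/w2.png",manip.get_image("wrist")[:,:,::-1])
c=cam("wrist",st);np.savez("w2.npz",a=c[0],b=c[1],c=c[2]);print(st["position"],st["ee_rot"])
for z in(.079,.045):print(proj(c,[.4956,-.1346,z]))
print(proj(c,[.527,-.327,.08]))
E
```

```text
clock: 5.67
position: [0.508, 0.2004, 0.2874]
ee_rot: [0.0, 0.686, 0.728, 0.0]
contact_force: [1.1, 0.3, -0.6]
width: 0.0338
gripper_force: 0.0
clock: 6.5
position: [0.4977, -0.1368, 0.2169]
ee_rot: [0.001, 0.686, 0.728, 0.0]
contact_force: [1.1, -0.0, -0.0]
width: 0.0343
gripper_force: 0.0
clock: 7.33
position: [0.4977, -0.1351, 0.2169]
ee_rot: [0.001, 0.253, 0.967, -0.0]
contact_force: [0.9, -0.3, -0.1]
width: 0.0341
gripper_force: 0.0
[ 0.49768753 -0.13507723  0.21692728] [ 6.27659877e-04  2.53108916e-01  9.67437569e-01 -1.82714605e-04]
[275.20751161 194.38785958]
[275.30006984 186.71873596]
[139.35873217 299.81248477]
```

View pics/w2.png

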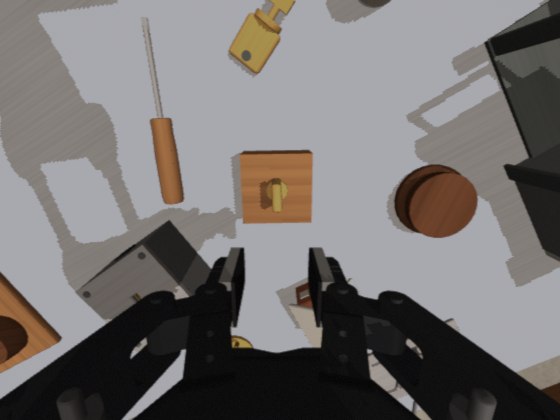

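The wrist view shows the stand at columns 241–312 and rows 152–223, square to the image. The key plate runs down the image at (277,197), so the tool is lined up with it, with the decoy key far off at (260,40). I measure the brass mask, and the box slot near (137,298).

Run:
```python
from h import *
f=np.load("w2.npz");c=(f["a"],f["b"],f["c"]);im=cv2.imread("pics/w2.png")
h=cv2.cvtColor(im,cv2.COLOR_BGR2HSV)
m=cv2.inRange(h,(18,110,70),(35,255,255));m2=np.zeros_like(m);m2[170:222,255:300]=m[170:222,255:300]
for r in range(176,220,2):
    x=np.where(m2[r])[0]
    if len(x):print(r,x.min(),x.max(),int(h[r,x,2].mean()),end=' | ')
w=m2.copy();w[:200]=0
hh,ww=im.shape[:2]
# stand top edges
o=cv2.inRange(h,(5,100,60),(17,255,255));o2=np.zeros_like(o);o2[140:235,230:320]=o[140:235,230:320]
k=max(cv2.findContours(o2,0,2)[0],key=cv2.contourArea);r=cv2.minAreaRect(k);print("\nstand",r)
st=manip.get_state();A=q2R(st["ee_rot"])
p=onz(c,r[0][0],r[0][1],.04);print("stand c",p,"tool shift",A.T@(p-st["position"]))
p=onz(c,277.3,197.5,.079);print("plate",p,"tool",A.T@(p-st["position"]))
cv2.imwrite("pics/slot.png",cv2.resize(im[265:330,105:180],None,fx=6,fy=6,interpolation=2))
```

```text
182 280 283 135 | 184 274 285 139 | 186 272 286 161 | 188 271 286 160 | 190 273 287 163 | 192 273 286 163 | 194 273 286 162 | 196 273 285 158 | 198 273 283 160 | 200 273 280 165 | 202 273 280 164 | 204 273 280 164 | 206 273 281 163 | 208 273 281 162 | 210 274 280 164 | 
stand ((275.5, 186.5), (71.0, 71.0), 90.0)
stand c [ 0.49649012 -0.13485769  0.04      ] tool shift [ 0.00120908 -0.00039167  0.17687337]
plate [ 0.49943797 -0.13435116  0.079     ] tool [-0.00115219  0.0014927   0.13787568]
```

View pics/slot.png

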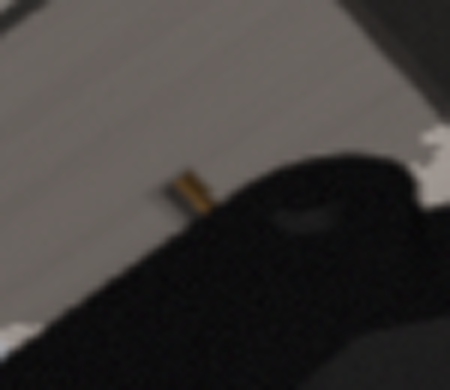

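The slot crop shows only one end of the slot, at about (188,180), with the rest hidden by a finger. I will look again from a better pose later. Now grip the key.

```bash
M="python3 -m handwheel"
$M '[{"translation":[0,0.001,0.035],"angular":[0,0,0],"hand":0.6},{"translation":[0,0,0.035],"angular":[0,0,0],"hand":0.6},{"translation":[0,0,0.035],"angular":[0,0,0],"hand":0.6},{"translation":[0,0,0.035],"angular":[0,0,0],"hand":0.6},{"translation":[0,0,0.027],"angular":[0,0,0],"hand":0.6},{"translation":[0,0,0],"angular":[0,0,0],"hand":0.6},{"translation":[0,0,0],"angular":[0,0,0],"hand":1},{"translation":[0,0,0],"angular":[0,0,0],"hand":1},{"translation":[0,0,0],"angular":[0,0,0],"hand":1},{"translation":[0,0,0],"angular":[0,0,0],"hand":1}]' 110
```

```text
clock: 8.22
position: [0.4992, -0.1346, 0.0516]
ee_rot: [0.002, 0.252, 0.968, -0.0]
contact_force: [-1.0, -0.0, -0.6]
width: 0.0081
gripper_force: 107.3
```

```bash
M="python3 -m handwheel"
$M '[{"translation":[0,0,-0.01],"angular":[0,0,0],"hand":1},{"translation":[0,0,-0.026],"angular":[0,0,0],"hand":1},{"translation":[0,0,-0.026],"angular":[0,0,0],"hand":1},{"translation":[0,0,-0.026],"angular":[0,0,0],"hand":1},{"translation":[0,0,-0.026],"angular":[0,0,0],"hand":1},{"translation":[0,0,-0.026],"angular":[0,0,0],"hand":1}]'
$M '[{"translation":[0,0,0],"angular":[0,0,-6.86],"hand":1},{"translation":[0,0,0],"angular":[0,0,-6.86],"hand":1},{"translation":[0,0,0],"angular":[0,0,-6.86],"hand":1},{"translation":[0,0,0],"angular":[0,0,-6.86],"hand":1},{"translation":[0,0,0],"angular":[0,0,-6.86],"hand":1}]'
$M '[{"translation":[-0.0118,-0.0332,0],"angular":[0,0,0],"hand":1},{"translation":[-0.0118,-0.0332,0],"angular":[0,0,0],"hand":1},{"translation":[-0.0118,-0.0332,0],"angular":[0,0,0],"hand":1},{"translation":[-0.0118,-0.0332,0],"angular":[0,0,0],"hand":1},{"translation":[-0.0118,-0.0332,0],"angular":[0,0,0],"hand":1},{"translation":[-0.0118,-0.0332,0],"angular":[0,0,0],"hand":1},{"translation":[0,0,0],"angular":[0,0,0],"hand":1},{"translation":[0,0,0],"angular":[0,0,0],"hand":1}]'
python3 - <<'E'
from h import *
st=manip.get_state();cv2.imwrite("pics/w3.png",manip.get_image("wrist")[:,:,::-1])
c=cam("wrist",st);np.savez("w3.npz",a=c[0],b=c[1],c=c[2]);print(st["position"],st["ee_rot"],st["qpos"])
print(proj(c,[.527,-.327,.08]))
E
```

```text
clock: 8.72
position: [0.4975, -0.1337, 0.1927]
ee_rot: [0.001, 0.252, 0.968, -0.0]
contact_force: [0.6, -0.7, -1.1]
width: 0.0079
gripper_force: 107.8
clock: 9.13
position: [0.4977, -0.1338, 0.1915]
ee_rot: [0.001, -0.047, 0.999, -0.0]
contact_force: [0.2, -0.1, -0.1]
width: 0.0081
gripper_force: 108.0
clock: 9.8
position: [0.5861, -0.3278, 0.1904]
ee_rot: [0.0, -0.043, 0.999, -0.0]
contact_force: [0.1, 0.3, -0.7]
width: 0.0084
gripper_force: 108.1
[ 0.58614566 -0.3277693   0.19040175] [ 3.86962103e-04 -4.32444301e-02  9.99064417e-01 -2.44401453e-04] [-6.13446861e-01  4.42898977e-01  1.34789707e+00  8.74786505e-05
  1.34988523e+00 -2.27077817e+00]
[282.71327187 137.75991969]
```

View pics/w3.png

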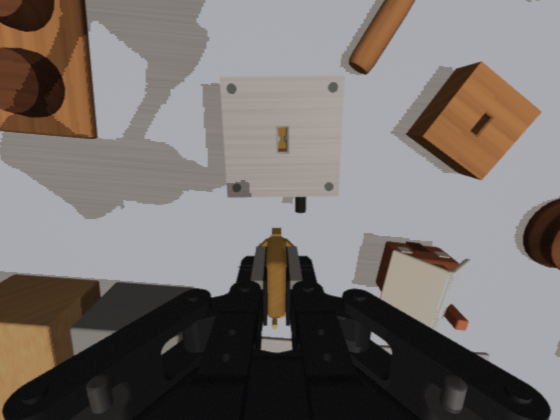

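The wrist view shows the key held between the fingers, its bit running from (277,232) to (275,325). The switch box slot is fully visible at (282,139), and the stand at (482,123) is empty. I measure the slot position and angle from the screws, and the key's offset in the grip.

Run:
```python
from h import *
f=np.load("w3.npz");c=(f["a"],f["b"],f["c"]);im=cv2.imread("pics/w3.png");g=cv2.cvtColor(im,6)
st=manip.get_state();A=q2R(st["ee_rot"]);T=lambda p:A.T@(np.array(p)-st["position"])
S=[]
for u,v in((231,88),(333,87),(328,186),(236,187)):
    w=g[v-9:v+10,u-9:u+10].astype(float);w=np.clip(np.median(w)-15-w,0,None);y,x=np.mgrid[v-9:v+10,u-9:u+10]
    q=(w*x).sum()/w.sum(),(w*y).sum()/w.sum();S.append(T(onz(c,*q,.08)));print(q,S[-1])
print("screw mean",sum(S)/4)
for a,b in((0,1),(3,2),(0,3),(1,2)):d=S[b]-S[a];print(np.degrees(np.arctan2(d[1],d[0])))
w=g[118:162,268:298];m=(w<np.median(w)-25).astype(np.uint8)
k=max(cv2.findContours(m,0,2)[0],key=cv2.contourArea);r=cv2.minAreaRect(k);x,y,ww,hh=cv2.boundingRect(k)
print("slot",r,x+268,y+118,ww,hh,T(onz(c,r[0][0]+268,r[0][1]+118,.08)))
for p in((.009,0,.0206),(.009,0,.025),(.0,0,.0346),(.012,0,.0116),(-.009,0,.025)):print(p,proj(c,st["position"]+A@np.array(p)))
h=cv2.cvtColor(im,cv2.COLOR_BGR2HSV);m=cv2.inRange(h,(12,100,60),(35,255,255))
for r in list(range(228,262,3))+[312,318,322,326]:
    x=np.where(m[r,250:305])[0]+250
    if len(x):print(r,x.min(),x.max(),end=' | ')
```

```text
(np.float64(231.02935580320738), np.float64(88.30116879586845)) [ 0.09769885 -0.03796199  0.1103855 ]
(np.float64(332.5863217213115), np.float64(86.8265881147541)) [0.09868338 0.04451939 0.11042659]
(np.float64(328.5200729927007), np.float64(186.16496350364963)) [0.01622058 0.04547018 0.11044113]
(np.float64(236.30321406913282), np.float64(187.30745906610068)) [ 0.01526493 -0.03710451  0.11039999]
screw mean [0.05696693 0.00373077 0.1104133 ]
89.3161279067593
89.33693265172064
179.40403239102028
179.33941020061425
slot ((14.5, 21.0), (26.0, 11.0), 90.0) 277 126 12 27 [0.05744029 0.00408447 0.1104134 ]
(0.009, 0, 0.0206) [278.21471334 230.88006607]
(0.009, 0, 0.025) [278.17822021 228.2585216 ]
(0.0, 0, 0.0346) [278.09584469 235.73170179]
(0.012, 0, 0.0116) [278.29929114 231.80925839]
(-0.009, 0, 0.025) [278.15877474 254.586382  ]
231 273 279 | 234 272 280 | 237 271 281 | 240 265 287 | 243 262 290 | 246 260 292 | 249 267 285 | 252 267 284 | 255 267 285 | 258 267 285 | 261 267 285 | 312 267 285 | 318 273 276 | 322 273 275 | 326 273 276 |
```

```bash
M="python3 -m handwheel"
$M '[{"translation":[0.0196,0.0018,0],"angular":[0,0,0],"hand":1},{"translation":[0.0196,0.0018,0],"angular":[0,0,0],"hand":1},{"translation":[0.0195,0.0018,0],"angular":[0,0,0],"hand":1},{"translation":[0,0,0],"angular":[0,0,-0.65],"hand":1},{"translation":[0,0,0.018],"angular":[0,0,0],"hand":1},{"translation":[0,0,0.018],"angular":[0,0,0],"hand":1},{"translation":[0,0,0.018],"angular":[0,0,0],"hand":1},{"translation":[0,0,0.015],"angular":[0,0,0],"hand":1},{"translation":[0,0,0],"angular":[0,0,0],"hand":1},{"translation":[0,0,0],"angular":[0,0,0],"hand":1}]'
$M '[{"translation":[0,0,0.0025],"angular":[0,0,0],"hand":1},{"translation":[0,0,0.0025],"angular":[0,0,0],"hand":1},{"translation":[0,0,0.0025],"angular":[0,0,0],"hand":1},{"translation":[0,0,0],"angular":[0,0,0],"hand":1},{"translation":[0,0,0],"angular":[0,0,0],"hand":1}]'
python3 - <<'E'
from h import *
st=manip.get_state();print(st["contact_force"],st["moment"],st["position"])
E
```

```text
clock: 10.68
position: [0.5267, -0.3245, 0.121]
ee_rot: [-0.0, -0.051, 0.999, 0.0]
contact_force: [0.4, 0.0, -0.5]
width: 0.0081
gripper_force: 108.1
clock: 11.1
position: [0.527, -0.3259, 0.1135]
ee_rot: [0.0, -0.05, 0.999, -0.0]
contact_force: [-0.6, 0.1, -1.0]
width: 0.0078
gripper_force: 108.1
[-0.63389084  0.08290376 -0.97330126] [0.03052224 0.01774259 0.02904786] [ 0.52695276 -0.32586705  0.11345805]
```

```bash
M="python3 -m handwheel"
for i in 1 2; do $M '[{"translation":[0,0,0.002],"angular":[0,0,0],"hand":1},{"translation":[0,0,0.002],"angular":[0,0,0],"hand":1},{"translation":[0,0,0],"angular":[0,0,0],"hand":1},{"translation":[0,0,0],"angular":[0,0,0],"hand":1}]' | grep -E "pos|contact"; python3 -c "
from h import *
print(manip.get_state()['moment'])"; done
```

```text
position: [0.5273, -0.3266, 0.1093]
contact_force: [1.1, -2.0, -0.8]
[-0.46470013 -0.10842123  0.03622463]
position: [0.5271, -0.3266, 0.105]
contact_force: [1.4, -3.4, -2.3]
[-0.76084309 -0.18586841  0.00834467]
```

The key is in the slot mouth with a small side force toward -y. I yield 1 mm that way, then push with small to-and-fro turns.

```bash
M="python3 -m handwheel"
$M '[{"translation":[0,-0.001,0],"angular":[0,0,0],"hand":1},{"translation":[0,0,0],"angular":[0,0,0],"hand":1},{"translation":[0,0,0.0015],"angular":[0,0,2],"hand":1},{"translation":[0,0,0.0015],"angular":[0,0,-4],"hand":1},{"translation":[0,0,0.0015],"angular":[0,0,4],"hand":1},{"translation":[0,0,0.0015],"angular":[0,0,-4],"hand":1},{"translation":[0,0,0],"angular":[0,0,2],"hand":1}]' | grep -E "pos|contact"
$M '[{"translation":[0,0,0.001],"angular":[0,0,3],"hand":1},{"translation":[0,0,0.001],"angular":[0,0,-6],"hand":1},{"translation":[0,0,0.001],"angular":[0,0,6],"hand":1},{"translation":[0,0,0.001],"angular":[0,0,-6],"hand":1},{"translation":[0,0,0],"angular":[0,0,3],"hand":1},{"translation":[0,0,0],"angular":[0,0,0],"hand":1}]'; python3 -c "
from h import *
print(manip.get_state()['moment'])"
```

```text
position: [0.5273, -0.3272, 0.1002]
contact_force: [0.9, -2.6, 3.6]
clock: 12.85
position: [0.5273, -0.3271, 0.0959]
ee_rot: [0.0, -0.05, 0.999, -0.0]
contact_force: [1.5, -2.1, 2.5]
width: 0.0084
gripper_force: 108.7
[-0.49162456 -0.0970087  -0.04397596]
```

```bash
M="python3 -m handwheel"
$M '[{"translation":[0,-0.0007,0.001],"angular":[0,0,3],"hand":1},{"translation":[0,0,0.001],"angular":[0,0,-6],"hand":1},{"translation":[0,0,0.001],"angular":[0,0,6],"hand":1},{"translation":[0,0,0.001],"angular":[0,0,-6],"hand":1},{"translation":[0,0,0],"angular":[0,0,3],"hand":1},{"translation":[0,0,0],"angular":[0,0,0],"hand":1}]' | grep -E "pos|contact"
$M '[{"translation":[0,0,0.001],"angular":[0,0,3],"hand":1},{"translation":[0,0,0.0005],"angular":[0,0,-6],"hand":1},{"translation":[0,0,0.0005],"angular":[0,0,6],"hand":1},{"translation":[0,0,0],"angular":[0,0,-6],"hand":1},{"translation":[0,0,0],"angular":[0,0,3],"hand":1},{"translation":[0,0,0],"angular":[0,0,0],"hand":1}]'; python3 -c "
from h import *
print(manip.get_state()['moment'])"
```

```text
position: [0.5274, -0.3272, 0.092]
contact_force: [1.4, -1.6, 2.5]
clock: 13.85
position: [0.5277, -0.3273, 0.0913]
ee_rot: [0.001, -0.05, 0.999, -0.0]
contact_force: [-1.8, -0.6, 11.5]
width: 0.0081
gripper_force: 110.0
[0.03813069 0.06592049 0.00972167]
```

```bash
M="python3 -m handwheel"
$M '[{"translation":[0,0,0.001],"angular":[0,0,3],"hand":1},{"translation":[0,0,0.001],"angular":[0,0,-6],"hand":1},{"translation":[0,0,0],"angular":[0,0,6],"hand":1},{"translation":[0,0,0],"angular":[0,0,-6],"hand":1},{"translation":[0,0,0],"angular":[0,0,3],"hand":1},{"translation":[0,0,0],"angular":[0,0,0],"hand":1}]'
$M '[{"translation":[0,0,-0.001],"angular":[0,0,5],"hand":1},{"translation":[0,0,0],"angular":[0,0,5],"hand":1},{"translation":[0,0,0],"angular":[0,0,5],"hand":1},{"translation":[0,0,0],"angular":[0,0,5],"hand":1},{"translation":[0,0,0],"angular":[0,0,0],"hand":1},{"translation":[0,0,0],"angular":[0,0,0],"hand":1}]'; python3 -c "
from h import *
print(manip.get_state()['moment'],manip.get_state()['qpos'])"
```

```text
clock: 14.35
position: [0.5284, -0.3273, 0.0913]
ee_rot: [0.002, -0.05, 0.999, -0.001]
contact_force: [-1.6, 0.8, 19.8]
width: 0.0082
gripper_force: 111.3
clock: 14.85
position: [0.5283, -0.3273, 0.0913]
ee_rot: [0.002, 0.124, 0.992, -0.0]
contact_force: [-1.0, 0.9, 14.7]
width: 0.0084
gripper_force: 110.6
[ 0.2235324   0.00695404 -0.07187709] [-6.67503606e-01  4.45835167e-01  1.60823118e+00  1.76978895e-03
  1.08414070e+00 -1.99115241e+00]
```

Seated: it reaches a hard stop at z = 0.0913 under 20 N. It now turns clockwise against the spring, so I complete the quarter turn.

```bash
M="python3 -m handwheel"
$M '[{"translation":[0,0,0],"angular":[0,0,6],"hand":1},{"translation":[0,0,0],"angular":[0,0,6],"hand":1},{"translation":[0,0,0],"angular":[0,0,6],"hand":1},{"translation":[0,0,0],"angular":[0,0,6],"hand":1},{"translation":[0,0,0],"angular":[0,0,6],"hand":1},{"translation":[0,0,0],"angular":[0,0,6],"hand":1},{"translation":[0,0,0],"angular":[0,0,6],"hand":1},{"translation":[0,0,0],"angular":[0,0,6],"hand":1},{"translation":[0,0,0],"angular":[0,0,6],"hand":1},{"translation":[0,0,0],"angular":[0,0,6],"hand":1}]'
$M '[{"translation":[0,0,0],"angular":[0,0,5],"hand":1},{"translation":[0,0,0],"angular":[0,0,5],"hand":1},{"translation":[0,0,0],"angular":[0,0,0],"hand":1},{"translation":[0,0,0],"angular":[0,0,0],"hand":1}]'; C='from h import *
s=manip.get_state();print("MOM",s["moment"],"yaw",np.degrees(2*np.arctan2(s["ee_rot"][2],s["ee_rot"][1])))'; python3 -c "$C"
$M '[{"translation":[0,0,0],"angular":[0,0,3],"hand":1},{"translation":[0,0,0],"angular":[0,0,3],"hand":1},{"translation":[0,0,0],"angular":[0,0,0],"hand":1},{"translation":[0,0,0],"angular":[0,0,0],"hand":1}]'; python3 -c "$C"
```

```text
clock: 15.68
position: [0.5286, -0.3276, 0.0913]
ee_rot: [0.002, 0.605, 0.796, 0.001]
contact_force: [-0.5, 1.6, 14.4]
width: 0.008
gripper_force: 110.5
clock: 16.02
position: [0.5286, -0.3276, 0.0913]
ee_rot: [0.002, 0.67, 0.742, 0.001]
contact_force: [-0.4, 2.1, 14.3]
width: 0.008
gripper_force: 110.5
MOM [ 0.05126394 -0.03420456  0.00424376] yaw 95.81163609185339
clock: 16.35
position: [0.5285, -0.3275, 0.0913]
ee_rot: [0.002, 0.708, 0.706, 0.001]
contact_force: [0.5, 1.6, 14.2]
width: 0.0083
gripper_force: 110.5
MOM [0.08174363 0.00880669 0.0423019 ] yaw 89.82063834164643
```

```bash
M="python3 -m handwheel"; C='from h import *
s=manip.get_state();print("MOM",s["moment"],"yaw",np.degrees(2*np.arctan2(s["ee_rot"][2],s["ee_rot"][1])))'
$M '[{"translation":[0,0,0],"angular":[0,0,2],"hand":1},{"translation":[0,0,0],"angular":[0,0,0],"hand":1},{"translation":[0,0,0],"angular":[0,0,0],"hand":1}]'|grep -E "contact|pos"; python3 -c "$C"
$M '[{"translation":[0,0,0],"angular":[0,0,2],"hand":1},{"translation":[0,0,0],"angular":[0,0,0],"hand":1},{"translation":[0,0,0],"angular":[0,0,0],"hand":1}]'|grep -E "contact|pos"; python3 -c "$C"
python3 - <<'E'
from h import *
a=manip.get_image("top")[60:300,120:470,::-1];b=manip.get_image("wrist")[:,:,::-1]
W=np.zeros((600,800,3),np.uint8);W[:300,:437]=cv2.resize(a,(437,300));W[300:,:400]=cv2.resize(b,(400,300));s=manip.get_image("side")[80:400,180:470,::-1]
W[300:,437:]=cv2.resize(s,(363,300));cv2.imwrite("pics/end.png",W)
E
```

```text
position: [0.5285, -0.3275, 0.0913]
contact_force: [0.2, 1.4, 15.0]
MOM [0.06007928 0.01122734 0.15337443] yaw 87.84680328568068
position: [0.5285, -0.3275, 0.0913]
contact_force: [-0.2, 1.0, 14.3]
MOM [0.08392386 0.01647106 0.38904051] yaw 85.88956194841148
```

View pics/end.png

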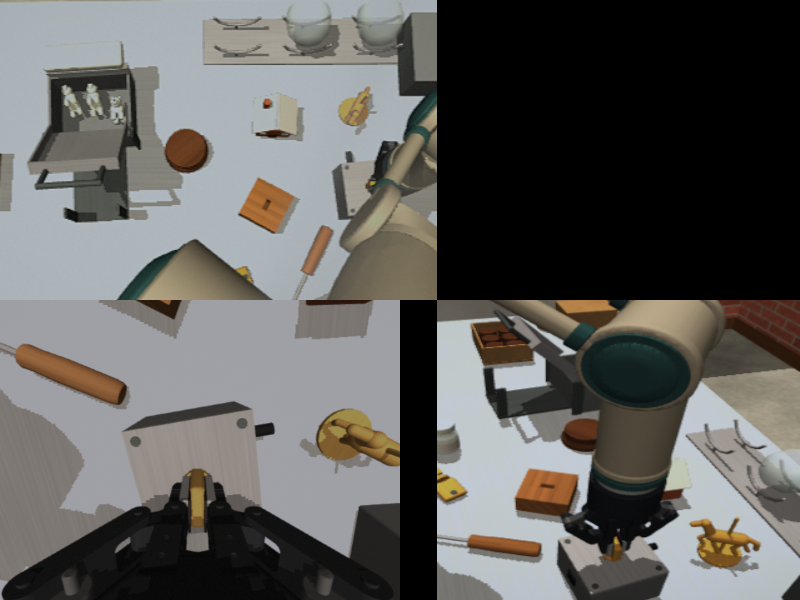

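The final view shows all three bears in the bin at (95,100) and the stand empty at (267,205). The key sits in the box with its plate held turned, and nothing else has moved. The turning moment rose steeply (0.04 → 0.39 N m), so the cylinder is at its stop.

```bash
python3 -c "
from rig import manip
print(manip.sign_off())"
```

```text
the job is handed in; nothing more can be done
None
```

The job is handed in at about 17 s: all three bears are in the bin, and the key is seated in the switch box, turned a quarter turn clockwise to its stop and still gripped, with nothing else on the shelf visibly moved.

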